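Release the incubator rack at the yellow-shuttered station

TASK

Two rack-release stations of the bottle incubator stand on the bench. On the one with the yellow safety shutter, slide the shutter fully aside, then press the green button it uncovered all the way down, where it stays. Leave the shutter open, and leave the station with the blue shutter as it is.

Things in the scene. Friction and masses are not known exactly. Their poses are not given: they have to be found in the camera images.
- yellow_station: White fixed box, 110 (its x) x 200 (its y) x 50 mm high, black top, yaw within 20 degrees; origin at the centre of its underside, z up. Two guide rails along its y, 75 mm apart inside, tops 70 mm up; the yellow shutter slides between them. Other things, all fixed: bottle rack 120 mm tall at x 0.85 m; scanner 170 mm tall at the right (y below -0.4 m); low cap tray at the left (y above 0.45 m).
- yellow_shutter (a joint): Yellow plate 72 x 64 mm (x, y), top 66 mm above the station's origin, with a tab on its centre: 36 mm in x, 14 mm thick in y, top 96 mm up. Tab centre at station x = 0, y = -45 mm + joint value. Value in m along station +y: 0 = shut over the button, 0.075 = fully open at the end stop. Starts at 0 to 0.01. About 1.5 N of friction; stays where left.
- yellow_button (a joint): Round green button of the yellow station, 36 mm across, at station x = 0, y = -45 mm, under the shut shutter; clear of it once the shutter is past 0.05. Top 60 mm up when out. Value in m straight down: 0 = out, 0.008 = fully down (top 52 mm up). About 3 N of friction, no spring: stays down.
- blue_shutter (a joint): Shutter of the other station, which is the same but blue, about 0.28 m or more to the side of the yellow one (either side of the robot's centre line, by chance). Same joint values; starts shut at 0 and is to stay shut.

How it is judged:
On the way, in this order (a step that is already met when the one before it is completed fails the run):
1. the yellow shutter is slid aside with the button still out (value of joint yellow_shutter above 0.058 m and value of joint yellow_button below 0.002 m), for 0.2 s.
2. the uncovered green button is pressed down (value of joint yellow_button above 0.006 m and value of joint yellow_shutter above 0.058 m), for 0.1 s.
At the end, for the whole second after the job is handed in: The yellow shutter is open (at least 58 of its 75 mm), the green button of that station is down (at least 6 of its 8 mm) and the blue shutter is still shut (within 10 mm) (all of step 2 and value of joint blue_shutter below 0.01 m); the robot touches nothing.
It fails at once if the blue shutter is slid open by more than 10 mm (value of joint blue_shutter above 0.01 m).
It also fails if it takes over 38 s, if anything falls off the work surface, if the arm or the gripper's body presses on something with over 40 N, if the wrist force passes 120 N, or if a joint passes its speed limit or range.

ROBOT

A 6-joint arm with a two-finger parallel gripper is mounted at the origin on the work surface. World frame = base frame: x ahead of the robot, y to its left, z up, the work surface at z = 0. Lengths are in m, angles in rad, forces in N, time in s.
With the tool pointing down it reaches from about 0.425 to 0.95 m from the base axis. Payload 3.5 kg.
Tool frame: the origin (TCP) lies at the very end of the fingers, on their centre line; the grasp point (between the pads) lies 19 mm behind it; z points along the fingers, y is the line along which they close (so a half turn about z gives the same grasp; the last joint's range is limited). The gripper opens to 85 mm and grips with 20 to 120 N. Pads are 22 mm wide; open, the fingers measure 114 mm over their backs; the gripper's body (76 mm by 85 mm) begins 54 mm behind the grasp point. The pads swing forward as they close: fully open they stand 13 mm farther back than shut.
Start: joints at [0.964, 0.286, 1.577, -0, 1.279, -0.15], TCP at [0.298, 0.606, 0.231] pointing down, gripper open.
Joint ranges: [-2.77, 2.77], [-0.9, 2.22], [0.21, 2.48], [-1.53, 4.67], [0.24, 2.81], [-2.84, 2.84]. Speed limits (rad/s): [2.79, 2.79, 3.14, 3.14, 3.14, 3.14].

INTERFACE

Orientations are given as a unit quaternion [x, y, z, w].
In Python, from plant import ctrl gives the robot as it stands.
- The arm moves only by the tool pendant, called after ">>>" as name(argument=value, ...), one argument or row to a line, values as JSON. Schema: {"type":"object","properties":{"deltas":{"type":"array","items":{"type":"object","properties":{"tx":{"type":"number"},"ty":{"type":"number"},"tz":{"type":"number"},"ax":{"type":"number"},"ay":{"type":"number"},"az":{"type":"number"},"finger_gap":{"type":"number"}},"additionalProperties":false,"required":["finger_gap"]},"minItems":1,"maxItems":10},"grip_force":{"type":"number"},"only":{"type":"string"},"quiet":{"type":"boolean"},"lines":{"type":"string"}},"required":["deltas"],"additionalProperties":false}. deltas is a list of rows, 1 to 10 of them, each an object with the fields tx, ty, tz (the shift in parts of the range, where 1.0 means 0.5 m), ax, ay, az (a rotation vector in a scale on which 1.0 is 4 rad), finger_gap (the opening from 0.0 (shut) to 1.0 (fully open)); a field left out counts as zero (the opening has to be given); each row is the pose to reach, as a shift and turn from the pose commanded when the call began, along the tool's axes at that moment; what a row does not reach only later rows make up. A row lasts 1/8 s, in which the tool goes at most 0.0625 m and 0.188 rad, less where a joint would pass 70% of its speed; a pose out of reach is approached as far as the arm can. The fingers move at their own pace and stop on an object; grip_force is the grip in N (left out, the last holds). Time passes only in rows, so rows that do not move let the fingers close. The tool returns the time, the measured TCP pose, the force, the opening and the grip force at its end. only (a regular expression) keeps the lines of the reply that match it, lines (a string "A,B") keeps lines A to B, and quiet returns only ok. No shift or turn number may pass 1 either way. Input that does not fit is refused with a message, and nothing moves.
- ctrl.get_state(): the state, without advancing time (a new reading comes with each control period).
- ctrl.read_camera(name): name is "scene" or "top" or "wrist"; returns a dict with "pixels" (384x512x3 uint8, red, green, blue), "camera_matrix" (3x3 intrinsics, pixels), "xyz" and "orientation" of the camera in the world. Camera axes: x right, y down, z forward; pixel columns grow to the right and rows downward; lengths in m; the calibration is good to about 2 mm. A picture is of the moment at which its call begins. There is no depth.
- ctrl.sign_off(): hands the job in; it is judged then, once.
The state is a dict: "time": time; "qpos": joint angles; "dq": joint speeds; "joint_efforts": joint torques, N m; "eef_pos": TCP position; "tcp_rot": TCP orientation; "contact_force": force on the tool from outside, world axes, zero at the start; "wrist_torque": the same for the moment, N m; "opening": opening from 0.0 (shut) to 1.0 (fully open); "finger_force": force on a finger pad.
Only numpy, scipy, OpenCV 4.12 (cv2) and the standard library are available. Lean on these libraries where they do the work, as an engineer would, in place of code of your own. Each camera call takes 0.05 s, during which the arm holds its last target. There are 200 camera calls.

## Working session

There is one attempt and no reset: what is moved stays moved. The work goes in short steps, Python scripts to look and compute and a tool call to move; the robot and the scene stay as the last step left them, time stands still between calls to the robot, and variables do not carry over. Pictures are saved under pics/ and viewed, at most 10 in all, crops included, and the job is handed in when it is done.

```bash
ls; mkdir -p pics; python3 - <<'E'
from plant import ctrl
import cv2
print(ctrl.get_state())
for n in ("top","scene"):
    c=ctrl.read_camera(n); cv2.imwrite(f"pics/{n}0.png",c["pixels"][:,:,::-1]); print(n,c["camera_matrix"],c["xyz"],c["orientation"])
E
```

```text
pics
plant.py
{'time': 0.0, 'qpos': array([ 9.64011753e-01,  2.87181677e-01,  1.57820158e+00,  4.44642000e-06,
        1.27863581e+00, -1.50001785e-01]), 'dq': array([-0.00023623,  0.00105097,  0.00065567, -0.00046765, -0.00064491,
        0.00130807]), 'joint_efforts': array([-6.39827408e-05, -4.05988455e+01, -2.92624998e+01, -1.65133329e-04,
        5.93377888e-03,  3.74080670e-06]), 'eef_pos': array([0.29730106, 0.60524748, 0.22992322]), 'tcp_rot': array([ 2.26411444e-01,  9.74030999e-01, -1.12659779e-03, -4.50170036e-04]), 'contact_force': array([-0.71286884,  0.37205733, -0.5705242 ]), 'wrist_torque': array([-0.01523231, -0.06133367, -0.03822892]), 'finger_force': 0.0, 'opening': 1.0008066139196956}
top [[406.35087906   0.         250.12318459]
 [  0.         406.35087906 188.3817629 ]
 [  0.           0.           1.        ]] [ 0.36258239 -0.02827531  0.94514521] [ 0.71116569 -0.69467455  0.07391983 -0.07878127]
scene [[392.72138856   0.         252.73101121]
 [  0.         392.72138856 195.56041959]
 [  0.           0.           1.        ]] [0.86651573 0.18948411 0.71318607] [ 0.45680903  0.84615699 -0.24461969 -0.12451939]
```

View pics/top0.png

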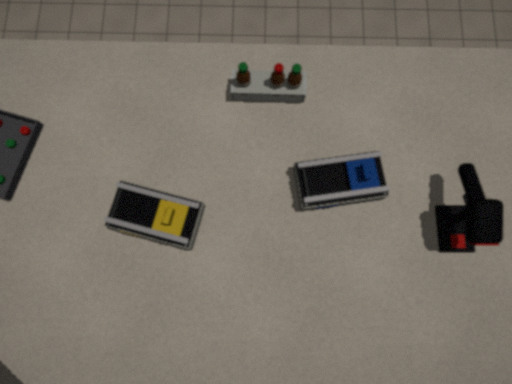

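View pics/scene0.png

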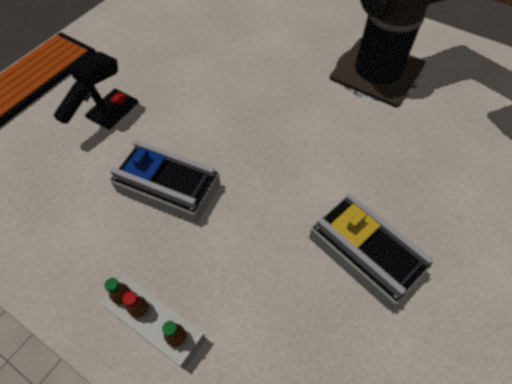

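The top view shows the yellow shutter at about (172,217), at the -y (right) end of its station at (155,214). The blue station is at about (341,180). The scene view agrees, with yellow at (355,225) and blue at (143,162).

```bash
cat > h.py <<'E'
import cv2, numpy as np
from scipy.spatial.transform import Rotation as R
from plant import ctrl
def ray(c,uv,z):
    uv=np.atleast_2d(uv).astype(float); K=c["camera_matrix"]
    d=np.c_[uv,np.ones(len(uv))]@np.linalg.inv(K).T@R.from_quat(c["orientation"]).as_matrix().T
    o=np.array(c["xyz"]); return o+d*((z-o[2])/d[:,2])[:,None]
def mask(c,lo,hi):
    m=cv2.inRange(cv2.cvtColor(c["pixels"],cv2.COLOR_RGB2HSV),lo,hi)
    return m
def biggest(m):
    return max(cv2.findContours(m,cv2.RETR_EXTERNAL,cv2.CHAIN_APPROX_NONE)[0],key=cv2.contourArea)
YEL=((20,120,60),(35,255,255)); GRN=((45,100,30),(85,255,255))
def rect(c,lohi,z):
    p=ray(c,biggest(mask(c,*lohi))[:,0,:],z)[:,:2]
    return cv2.minAreaRect((p*1000).astype(np.float32))
E
python3 - <<'E'
from h import *
for n in ("top","scene"):
    c=ctrl.read_camera(n); r=rect(c,YEL,.066); print(n,r,cv2.boxPoints(r).round(0).tolist())
s=ctrl.get_state(); print(R.from_quat(s["tcp_rot"]).as_matrix().round(3))
E
```

```text
top ((487.85107421875, 153.64947509765625), (68.18417358398438, 67.50079345703125), 76.27467346191406) [[447.0, 129.0], [513.0, 113.0], [529.0, 179.0], [463.0, 195.0]]
scene ((484.3916320800781, 153.99903869628906), (67.58939361572266, 66.70787048339844), 76.19478607177734) [[444.0, 129.0], [509.0, 113.0], [525.0, 179.0], [460.0, 195.0]]
[[-0.897  0.441 -0.001]
 [ 0.441  0.897 -0.001]
 [ 0.    -0.002 -1.   ]]
```

The rows are not in the units I measure in: shifts go in shares of 0.5 m and turns go in shares of 4 rad. I convert before sending: -0.376 m / 0.5 = -0.752, -0.355 m / 0.5 = -0.71, -0.218 rad / 4 = -0.0545.

>>> pendant(
  deltas=[
    {"tx": -0.08,"ty": -0.08,"az": -0.0125,"finger_gap": 0},
    {"tx": -0.16,"ty": -0.152,"tz": 0.02,"az": -0.025,"finger_gap": 0},
    {"tx": -0.24,"ty": -0.228,"tz": 0.04,"az": -0.0375,"finger_gap": 0},
    {"tx": -0.32,"ty": -0.304,"tz": 0.04,"az": -0.05,"finger_gap": 0},
    {"tx": -0.4,"ty": -0.38,"tz": 0.06,"az": -0.0545,"finger_gap": 0},
    {"tx": -0.48,"ty": -0.456,"tz": 0.06,"az": -0.0545,"finger_gap": 0},
    {"tx": -0.56,"ty": -0.532,"tz": 0.06,"az": -0.0545,"finger_gap": 0},
    {"tx": -0.64,"ty": -0.608,"tz": 0.06,"az": -0.0545,"finger_gap": 0},
    {"tx": -0.72,"ty": -0.68,"tz": 0.06,"az": -0.0545,"finger_gap": 0},
    {"tx": -0.752,"ty": -0.71,"tz": 0.06,"az": -0.0545,"finger_gap": 0},
  ],
)

```text
time: 1.45
eef_pos: [0.4793, 0.1188, 0.2014]
tcp_rot: [0.121, 0.993, -0.0, 0.0]
contact_force: [0.6, 1.4, -0.5]
opening: 0.003
finger_force: 0.0
```

>>> pendant(
  deltas=[
    {"finger_gap": 0},
    {"finger_gap": 0},
  ],
)

```text
time: 1.7
eef_pos: [0.4782, 0.1218, 0.2012]
tcp_rot: [0.119, 0.993, 0.0, -0.0]
contact_force: [0.1, 0.5, 0.0]
opening: 0.001
finger_force: 0.0
```

```bash
python3 - <<'E'
from h import *
s=ctrl.get_state(); print(s["eef_pos"],R.from_quat(s["tcp_rot"]).as_matrix().round(3),s["opening"],s["contact_force"])
c=ctrl.read_camera("wrist"); cv2.imwrite("pics/w1.png",c["pixels"][:,:,::-1]); print(c["xyz"])
r=rect(c,YEL,.066); print(r,cv2.boxPoints(r).round(0).tolist())
E
```

```text
[0.47820669 0.12182995 0.2011587 ] [[-0.972  0.236 -0.   ]
 [ 0.236  0.972  0.   ]
 [ 0.001  0.    -1.   ]] 0.001295721444458251 [0.08047405 0.48187269 0.02438743]
[0.40014269 0.14105091 0.34431689]
((485.7668151855469, 155.05946350097656), (65.72711944580078, 67.96414184570312), 76.33086395263672) [[445.0, 131.0], [511.0, 115.0], [527.0, 179.0], [461.0, 195.0]]
```

View pics/w1.png

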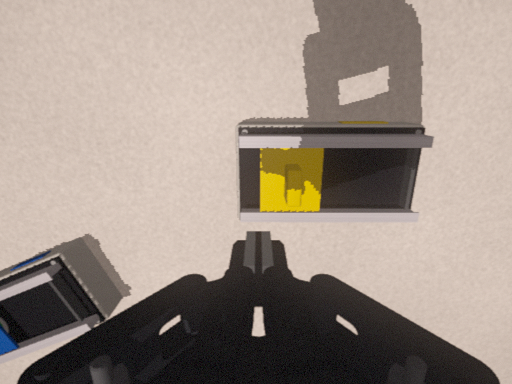

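The wrist view shows the shutter between the rails, at about (290,180), with its tab at (293,185). The shut fingers, at (258,250), are aligned and just on its -y side.

Converted, 0.123 m / 0.5 = 0.246, 0.1 m / 0.5 = 0.2.

>>> pendant(
  deltas=[
    {"tz": 0.1,"finger_gap": 0},
    {"tz": 0.2,"finger_gap": 0},
    {"tz": 0.246,"finger_gap": 0},
    {"tz": 0.246,"finger_gap": 0},
  ],
)

```text
time: 2.25
eef_pos: [0.4763, 0.1223, 0.0762]
tcp_rot: [0.118, 0.993, -0.0, -0.003]
contact_force: [0.0, -0.8, 0.1]
opening: -0.004
finger_force: 0.0
```

>>> pendant(
  deltas=[
    {"ty": 0.024,"finger_gap": 0},
    {"ty": 0.05,"finger_gap": 0},
    {"ty": 0.08,"finger_gap": 0},
    {"ty": 0.11,"finger_gap": 0},
    {"ty": 0.134,"finger_gap": 0},
    {"ty": 0.15,"finger_gap": 0},
    {"ty": 0.156,"finger_gap": 0},
    {"ty": 0.156,"finger_gap": 0},
  ],
)

```text
time: 3.25
eef_pos: [0.4967, 0.1974, 0.078]
tcp_rot: [0.119, 0.993, 0.0, -0.0]
contact_force: [0.7, -0.4, -0.8]
opening: 0.005
finger_force: 0.0
```

```bash
python3 - <<'E'
from h import *
c0=np.array([.486,.1545]); y=np.array([.237,.9715])
for n in ("top","scene"):
    c=ctrl.read_camera(n)
    cv2.imwrite(f"pics/{n}2.png",cv2.resize(c["pixels"][:,:,::-1][150:300,(60 if n=="top" else 260):][:,:200],None,fx=3,fy=3))
    try: r=rect(c,YEL,.066); print(n,r,(np.array(r[0])/1000-c0)@y)
    except Exception as e: print(n,e)
E
```

```text
top ((475.7904052734375, 195.26780700683594), (22.158519744873047, 10.886810302734375), 4.312314510345459) 0.03718625055694581
scene ((499.64178466796875, 216.41635131835938), (66.32795715332031, 66.83189392089844), 77.14227294921875) 0.06338483827209473
```

View pics/scene2.png

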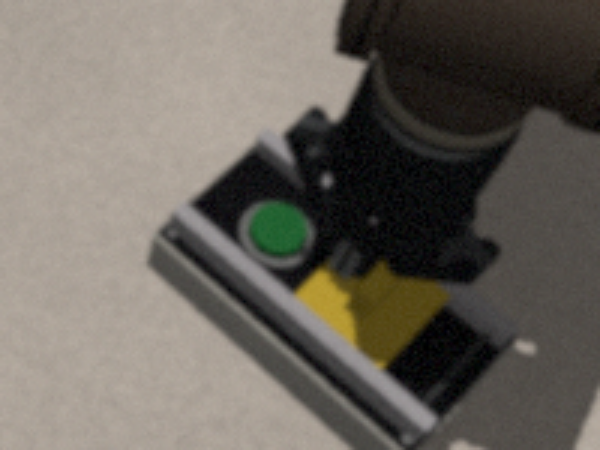

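The scene crop shows the shutter slid clear of the green button, at about (277,228) in the crop, with the fingers still against the tab. I'll nudge it to the stop and then locate the button.

Converted, 0.008 m / 0.5 = 0.016, 0.004 m / 0.5 = 0.008.

>>> pendant(
  deltas=[
    {"ty": 0.008,"finger_gap": 0},
    {"ty": 0.016,"finger_gap": 0},
    {"ty": 0.016,"finger_gap": 0},
  ],
)

```text
time: 3.72
eef_pos: [0.4984, 0.2047, 0.0779]
tcp_rot: [0.119, 0.993, -0.001, -0.001]
contact_force: [-1.1, -2.4, -0.0]
opening: 0.002
finger_force: 1.4
```

```bash
python3 - <<'E'
from h import *
c0=np.array([.486,.1545]); y=np.array([.237,.9715])
c=ctrl.read_camera("scene"); r=rect(c,YEL,.066); print(r,(np.array(r[0])/1000-c0)@y)
m=mask(c,*GRN); m[:,:300]=0
g=rect({**c,"pixels":c["pixels"]*(m>0)[...,None].astype(np.uint8)},GRN,.06); print("button",g)
t=ctrl.get_state(); print(t["eef_pos"],t["contact_force"])
d=np.r_[np.array(g[0])/1000,.1]-t["eef_pos"]; print("tool shift",R.from_quat(t["tcp_rot"]).inv().apply(d))
E
```

```text
((501.45025634765625, 223.43365478515625), (65.50259399414062, 66.80045318603516), 76.56697082519531) 0.07063075637817384
button ((486.0267028808594, 150.25357055664062), (35.6015510559082, 32.549598693847656), 33.121829986572266)
[0.49844238 0.20469388 0.07792852] [-1.47536817 -2.56904729 -0.93498939]
tool shift [-0.00077658 -0.05585326 -0.02201946]
```

Converted, -0.056 m / 0.5 = -0.112, 0.01 m / 0.5 = 0.02.

>>> pendant(
  deltas=[
    {"tx": -0.002,"ty": -0.04,"finger_gap": 0},
    {"tx": -0.002,"ty": -0.08,"finger_gap": 0},
    {"tx": -0.002,"ty": -0.112,"finger_gap": 0},
    {"tx": -0.002,"ty": -0.112,"finger_gap": 0},
    {"tx": -0.002,"ty": -0.112,"tz": 0.02,"finger_gap": 0},
    {"tx": -0.002,"ty": -0.112,"tz": 0.036,"finger_gap": 0},
    {"tx": -0.002,"ty": -0.112,"tz": 0.046,"finger_gap": 0},
    {"tx": -0.002,"ty": -0.112,"tz": 0.052,"finger_gap": 0},
    {"tx": -0.002,"ty": -0.112,"tz": 0.056,"finger_gap": 0},
    {"tx": -0.002,"ty": -0.112,"tz": 0.056,"finger_gap": 0},
  ],
)

```text
time: 5.03
eef_pos: [0.4866, 0.1505, 0.052]
tcp_rot: [0.119, 0.993, -0.0, -0.001]
contact_force: [-5.7, -0.4, 12.5]
opening: 0.002
finger_force: 6.2
```

```bash
python3 -c "
from plant import ctrl; s=ctrl.get_state(); print(s['eef_pos'],s['contact_force'])"
```

```text
[0.48657269 0.15052822 0.05197355] [-5.70767112 -0.39743552 12.52988669]
```

At z = 0.052 with 12.5 N against 3 N of friction, the button is at its stop. Retracting.

Converted, -0.15 m / 0.5 = -0.3, -0.12 m / 0.5 = -0.24.

>>> pendant(
  deltas=[
    {"tz": -0.04,"finger_gap": 0},
    {"tz": -0.12,"finger_gap": 0},
    {"tz": -0.24,"finger_gap": 0},
    {"tx": 0.1,"tz": -0.3,"finger_gap": 0},
    {"tx": 0.1,"tz": -0.3,"finger_gap": 0},
    {"tx": 0.1,"tz": -0.3,"finger_gap": 0},
  ],
)

```text
time: 5.78
eef_pos: [0.4378, 0.1621, 0.1996]
tcp_rot: [0.119, 0.993, -0.0, -0.0]
contact_force: [-0.2, 0.7, -0.2]
opening: 0.003
finger_force: 0.0
```

```bash
python3 - <<'E'
from h import *
for n in ("scene","wrist"):
    c=ctrl.read_camera(n); r=rect(c,YEL,.066); print(n,r)
    cv2.imwrite(f"pics/{n}3.png",c["pixels"][:,:,::-1])
E
```

```text
scene ((501.0976867675781, 224.08154296875), (66.59904479980469, 67.9820556640625), 76.56681823730469)
wrist ((503.2789611816406, 224.72120666503906), (66.23452758789062, 68.89816284179688), 76.3561019897461)
```

View pics/scene3.png

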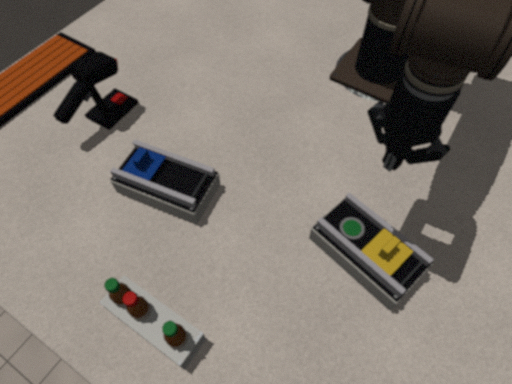

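The yellow shutter is open at (388,252), the button at (352,228) is pressed and flush, the blue shutter at (143,162) is unchanged, and the arm is clear.

```bash
python3 -c "
from plant import ctrl; print(ctrl.sign_off())"
```

```text
the job is handed in; nothing more can be done
None
```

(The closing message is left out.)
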